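# Switch the dust extraction to the belt sander

## Robot

A 6-joint arm with a two-finger parallel gripper is mounted at the origin on the work surface. World frame = base frame: x ahead of the robot, y to its left, z up, the work surface at z = 0. Lengths are in mm, angles in rad, forces in N, time in s.
With the tool pointing down it reaches from about 350 to 800 mm from the base axis. Payload 7.3 kg.
Tool frame: the origin (TCP) lies on the centre line of the jaws, within the pads' length; the fingertips stand 17 mm ahead of it and the grasp point (between the pads) lies 2 mm behind it; z points along the fingers, x is the direction in which the jaws open and shut, and the axes are right-handed (so a half turn about z gives the same grasp; the last joint's range is limited). The gripper opens to 85 mm and grips with 20 to 120 N. Pads are 22 mm wide; open, the fingers measure 114 mm over their backs; the gripper's body (76 mm by 85 mm) begins 54 mm behind the grasp point. The pads swing forward as they close: fully open they stand 13 mm farther back than shut.
Start: joints at [-1.436, 0.342, 1.524, -0, 1.275, -0.146], TCP at [145.512, -504.449, 248.322] pointing down, gripper open.
Joint ranges: [-2.53, 2.53], [-0.77, 2.02], [0.04, 2.7], [-1, 4.14], [0.28, 2.66], [-3.11, 3.11]. Speed limits (rad/s): [2.57, 2.57, 3.14, 3.14, 3.14, 3.14].

## Interface

Orientations are given as a unit quaternion [w, x, y, z].
In Python, from plant import ctrl gives the robot as it stands.
- The arm moves only by the tool move_arm, never from a script. Its argument "steps" is a list of rows, each a list of 7 numbers: the shift along the world's x, y, z each as a share of 0.06 m, from -1 to 1, then the turn, a rotation vector about the world's x, y, z each as a share of 5 degrees, from -1 to 1, then the opening, from 0 (shut) to 1 (fully open). In form: [[x, y, z, rx, ry, rz, fingers], ...]. A call has 1 to 12 rows; each row shifts and turns the pose as measured when the row begins; what a row does not reach is not made up. A row lasts 1/8 s, in which the tool goes at most 62.5 mm and 10.7 degrees, less where a joint would pass 70% of its speed; a pose out of reach is approached as far as the arm can. A call with a number of a shift or a turn outside -1 to 1 is refused whole. A call with a gripper value outside its range is refused whole. The fingers move at their own pace and stop on an object; "squeeze" is the grip in N (left out, the last holds). Time passes only in rows, so rows that do not move let the fingers close. It gives the time, the measured TCP pose, the force and the opening at its end, in the units of the state.
- ctrl.read_state(): the state, without advancing time (a new reading comes with each control period).
- ctrl.read_camera(name): name is "scene" or "top" or "wrist"; returns (picture, depth): 480x640x3 uint8, red, green, blue; 480x640 float32, mm along the optical axis (not along the pixel's ray), 0 where there is no reading.
- ctrl.get_calibration(name): a dict with "fovy" (degrees; the focal length in pixels is half the picture's height over the tangent of half this angle, whatever the lens; pixels are square), "cx", "cy" (the principal point, pixels), "k1" (the pictures are not rectified: a ray, as slopes to the right and down, at radius r is drawn at 1 + k1 r^2 times it, then the intrinsics apply), "eye" and "orientation" of the camera in the world. Camera axes: x right, y up, looking along -z (the intrinsics and any distortion apply to the point x, -y, -z); pixel columns grow to the right and rows downward; lengths in mm; the calibration is good to about 2 mm. A picture is of the moment at which its call begins: read the wrist's pose just before it. get_calibration takes no time and is no camera call; for the wrist camera it gives the pose at the moment of the call.
- ctrl.job_done(): hands the job in, once; it reports no verdict.
The state is a dict: "time": time; "joint_pos": joint angles; "joint_velocities": joint speeds; "effort": joint torques, N m; "tcp_pos": TCP position; "orientation": TCP orientation; "contact_force": force on the tool from outside, world axes, zero at the start; "ft_torque": the same for the moment, N m; "finger_gap": opening from 0.0 (shut) to 1.0 (fully open).
Only numpy, scipy, OpenCV 4.12 (cv2) and the standard library are available. Lean on these libraries where they do the work, as an engineer would, in place of code of your own. Each camera call takes 0.05 s, during which the arm holds its last target.

## Task

Switch the dust extraction from the disc sander to the belt sander with your fingertips: first push the green paddle of the blue gate in until that gate is fully open, then push the red paddle of the yellow gate in until that gate is fully shut, so that the two gates are never both shut. Push only on the outer faces of the paddles, without gripping or hooking the paddles or blades from behind, and leave the sanding block, the wooden stick and the glue bottle where they are.

Things in the scene. Friction and masses are not known exactly. Their poses are not given: they have to be found in the camera images.
- blue_gate: Belt sander's gate: fixed upright blue frame, 26 x 100 x 98 mm (x, y, z), across a steel duct along x (bench collar 126 mm to -x, grey hood to 202 mm at +x, all under 90 mm high). Origin: under the frame's centre, on the bench. A blade slides through the frame along the gate's y, with an upright push paddle at each end: green at -y, red at +y.
- blue_blade (a joint): Opening of the blue gate, m: 0 = fully shut (red paddle in against the frame, green one 75 mm off it), 0.075 = fully open (green paddle in against the frame, red one 75 mm off). Grows as the blade moves to the gate's +y. Stays where left; takes about 3 N to slide. At the start it is shut or nearly so (0 to 0.015).
- blue_green_face (a point): Centre of the outer face of the blue gate's green paddle, 64 mm above the bench; axes as the gate's, the face looks to -y. The paddle is 96 mm wide (x), 72 mm high (28 to 100 mm above the bench) and 8 mm thick (y), with a smaller steel back 4 mm thick. Pushing it to +y opens the gate.
- blue_red_face (a point): Centre of the outer face of the blue gate's red paddle, 64 mm above the bench; axes as the gate's, the face looks to +y. Same size as the green one. Pushing it to -y shuts the gate.
- yellow_gate: Disc sander's gate: fixed upright yellow frame, 26 x 100 x 98 mm (x, y, z), across a steel duct along x (bench collar 126 mm to -x, grey hood to 202 mm at +x, all under 90 mm high). Origin: under the frame's centre, on the bench. A blade slides through the frame along the gate's y, with an upright push paddle at each end: green at -y, red at +y.
- yellow_blade (a joint): Opening of the yellow gate, m: 0 = fully shut (red paddle in against the frame, green one 75 mm off it), 0.075 = fully open (green paddle in against the frame, red one 75 mm off). Grows as the blade moves to the gate's +y. Stays where left; takes about 3 N to slide. At the start it is open or mostly so (0.05 to 0.075).
- yellow_green_face (a point): Centre of the outer face of the yellow gate's green paddle, 64 mm above the bench; axes as the gate's, the face looks to -y. The paddle is 96 mm wide (x), 72 mm high (28 to 100 mm above the bench) and 8 mm thick (y), with a smaller steel back 4 mm thick. Pushing it to +y opens the gate.
- yellow_red_face (a point): Centre of the outer face of the yellow gate's red paddle, 64 mm above the bench; axes as the gate's, the face looks to +y. Same size as the green one. Pushing it to -y shuts the gate.
- block_center (a point): Centre of a loose cork sanding block, 44 x 80 x 24 mm (x, y, z), lying on the bench nearest to the robot. Bystander.
- stick_center (a point): Centre of a loose wooden stick, 160 x 30 x 22 mm (x, y, z), lying on the bench. Bystander.
- glue_center (a point): Centre, half-way up, of a loose white glue bottle with an orange cap, 52 mm in diameter, 120 mm high, standing on the bench. Bystander.

How it is judged (in metres and radians):
On the way, in this order (a step that is already met when the one before it is completed fails the run):
1. the blue gate is pushed fully open, while the yellow gate is still open (value of joint blue_blade above 0.069 m and value of joint yellow_blade above 0.04 m), for 0.2 s.
2. the yellow gate is pushed fully shut (value of joint yellow_blade below 0.006 m), for 0.2 s.
At the end, for the whole second after the job is handed in: The blue gate is open to within 6 mm of its stop, the yellow gate is shut to within 6 mm of its stop, both blades are at rest, and the block, stick and bottle are within 20 mm of where they started (value of joint blue_blade above 0.069 m and value of joint yellow_blade below 0.006 m and velocity of joint blue_blade between -0.01 and 0.01 m/s and velocity of joint yellow_blade between -0.01 and 0.01 m/s and distance of each of block_center, stick_center, glue_center from where it was at the start of the episode below 0.02 m); the robot touches nothing.
It fails at once if both gates shut at once (each less than 20 mm open) (value of joint each of blue_blade, yellow_blade below 0.02 m).
It fails at once if the block, stick or bottle pushed about, lifted or tipped (its centre moved by more than 20 mm) (distance of any of block_center, stick_center, glue_center from where it was at the start of the episode above 0.02 m).
It fails at once if the blue gate's paddle gripped or hooked from behind, or its blade strip touched (over 2 N) (contact force between the fingers and blue_blade_c2 above 2 N or contact force between the fingers and blue_blade_c3 above 2 N or contact force between the fingers and blue_blade_c4 above 2 N or contact force between the fingers and blue_blade_c5 above 2 N or contact force between the fingers and blue_blade_c6 above 2 N or contact force between the fingers and blue_blade_c7 above 2 N).
It fails at once if the yellow gate's paddle gripped or hooked from behind, or its blade strip touched (over 2 N) (contact force between the fingers and yellow_blade_c2 above 2 N or contact force between the fingers and yellow_blade_c3 above 2 N or contact force between the fingers and yellow_blade_c4 above 2 N or contact force between the fingers and yellow_blade_c5 above 2 N or contact force between the fingers and yellow_blade_c6 above 2 N or contact force between the fingers and yellow_blade_c7 above 2 N).
It also fails if it takes over 43 s, if anything falls off the work surface, if the arm or the gripper's body presses on something with over 40 N, if the wrist force passes 120 N, or if a joint passes its speed limit or range.

## Working session

There is one attempt and no reset: what is moved stays moved. The work goes in short steps, Python scripts to look and compute and a tool call to move; the robot and the scene stay as the last step left them, time stands still between calls to the robot, and variables do not carry over. Pictures are saved under pics/ and viewed, and the job is handed in when it is done.

Besides the shell and the picture viewer there is one more tool, called as name([rows], argument=value, ...), one row to a line, values as JSON. move_arm: Moves the arm, as the interface text tells. Shift numbers are shares of 0.06 m and turn numbers shares of 5 degrees, none past 1 either way. Its arguments: {"type":"object","properties":{"steps":{"type":"array"},"squeeze":{"type":"number"}},"required":["steps"]}

```bash
ls; mkdir -p pics; python3 - <<'E'
from plant import ctrl
import cv2, numpy as np
s=ctrl.read_state(); print(s)
for n in ("scene","top"):
    p,d=ctrl.read_camera(n); c=ctrl.get_calibration(n); print(n,c)
    np.savez(f"pics/{n}0.npz",p=p,d=d); cv2.imwrite(f"pics/{n}0.png",p[:,:,::-1])
E
```

```text
pics
{'time': 0.0, 'joint_pos': array([-1.43600779e+00,  3.42728157e-01,  1.52499656e+00, -5.48123224e-06,
        1.27541828e+00, -1.46009894e-01]), 'joint_velocities': array([ 0.00197607,  0.00049018, -0.00017898, -0.00071311, -0.00017814,
        0.00081761]), 'effort': array([ 1.54069901e-03, -4.33669245e+01, -2.46010655e+01, -5.84039321e-05,
        7.80247879e-03,  7.47097957e-07]), 'tcp_pos': array([ 145.45398056, -504.06195488,  247.63026601]), 'orientation': array([-5.49351921e-04,  7.99100641e-01, -6.01196777e-01, -5.46908241e-04]), 'contact_force': array([-0.67731605,  0.63066384,  0.3232792 ]), 'ft_torque': array([ 0.00393965, -0.02146262,  0.03364927]), 'finger_gap': 0.9994469767844938}
scene {'fovy': 53.44788128651678, 'cx': 321.17623268485926, 'cy': 226.1746542746079, 'k1': -0.0443452951631591, 'eye': array([1110.60163488,  149.89360826,  852.32333409]), 'orientation': array([0.54297837, 0.17095115, 0.25201859, 0.78258343])}
top {'fovy': 42.81657996263617, 'cx': 319.15558501135223, 'cy': 239.3633321638316, 'k1': -0.1323495856839788, 'eye': array([ 368.44130236,  -52.54955454, 1296.90204845]), 'orientation': array([-0.69395258, -0.07161447,  0.0515644 ,  0.7145924 ])}
```

View pics/scene0.png

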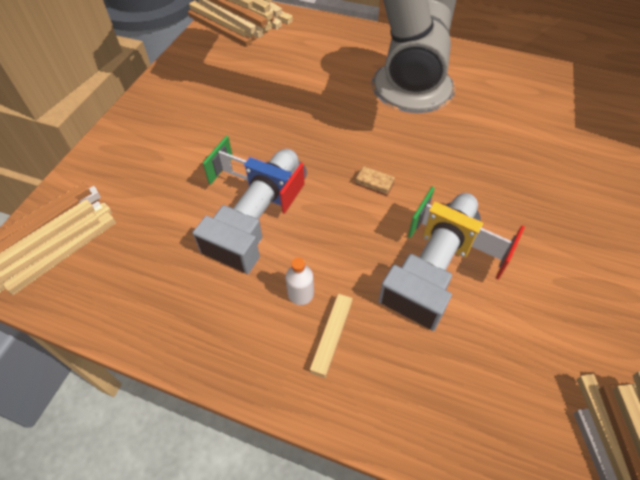

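View pics/top0.png

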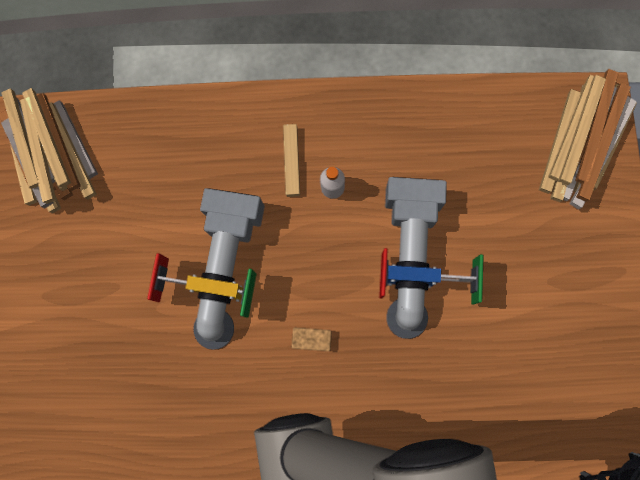

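The scene view shows the blue gate (265,175), yellow gate (455,228), block (375,180), bottle (300,282) and stick (330,335). In the top view, the blue gate is at (414,275) with its green paddle at (478,279). The yellow gate is at (213,287) with its red paddle at (157,278). Image up is +x and image left is +y.

```bash
cat > h.py <<'E'
import numpy as np, cv2
from scipy.spatial.transform import Rotation as R
def pts(c,d,m):
    v,u=np.nonzero(m&(d>0)); z=d[v,u]
    f=240/np.tan(np.radians(c['fovy'])/2)
    K=np.array([[f,0,c['cx']],[0,f,c['cy']],[0,0,1]])
    n=cv2.undistortPoints(np.stack([u,v],1).astype(float)[:,None],K,np.array([c['k1'],0,0,0.]))[:,0]
    q=c['orientation']; Rm=R.from_quat([q[1],q[2],q[3],q[0]])
    P=np.stack([n[:,0]*z,-n[:,1]*z,-z],1)
    return Rm.apply(P)+c['eye'], np.stack([u,v],1)
def masks(p):
    h=cv2.cvtColor(p,cv2.COLOR_RGB2HSV).astype(int); H,S,V=h[...,0],h[...,1],h[...,2]
    return dict(red=((H<5)|(H>174))&(S>190)&(V>60), green=(H>50)&(H<75)&(S>150)&(V>50), blue=(H>105)&(H<125)&(S>150)&(V>60), yellow=(H>20)&(H<30)&(S>190)&(V>120), orange=(H>5)&(H<15)&(S>220)&(V>180))
E
python3 - <<'E'
from h import *
from plant import ctrl
for n in ("scene","top"):
    z=np.load(f"pics/{n}0.npz"); c=ctrl.get_calibration(n)
    for k,m in masks(z['p']).items():
        nl,lab,st,ce=cv2.connectedComponentsWithStats(m.astype(np.uint8))
        for i in range(1,nl):
            if st[i,4]<40: continue
            P,uv=pts(c,z['d'],lab==i)
            P=P[(P[:,2]>20)]
            if len(P)<20: continue
            top=P[P[:,2]>90] 
            print(n,k,ce[i].round(),st[i,4],'med',np.median(P,0).round(),'p2',np.percentile(P,2,0).round(),'p98',np.percentile(P,98,0).round())
            if len(top)>10:
                o=top[:,:2].mean(0); w,V=np.linalg.eigh(np.cov((top[:,:2]-o).T)); a=V[:,1]; a=a*np.sign(a[0] if abs(a[0])>abs(a[1]) else a[1])
                t=(top[:,:2]-o)@a
                print('     top n',len(top),o.round(1),'dir deg',np.degrees(np.arctan2(a[1],a[0])).round(1),'len',np.ptp(t).round(), 'mid',(o+a*(t.max()+t.min())/2).round(1),'z',np.median(top[:,2]).round(), 'width sd',(np.sqrt(w[0])).round(1))
E
```

```text
scene red [292. 188.] 450 med [ 522. -142.   77.] p2 [ 479. -148.   44.] p98 [ 561. -138.  102.]
     top n 143 [ 521.6 -143. ] dir deg -5.7 len 89.0 mid [ 517.8 -142.6] z 99.0 width sd 1.5
scene red [514. 245.] 119 med [523. 315. 101.] p2 [478. 306.  88.] p98 [565. 325. 104.]
     top n 113 [522.2 315.2] dir deg -11.3 len 91.0 mid [520.9 315.5] z 101.0 width sd 1.5
scene blue [259. 166.] 95 med [ 507. -224.   99.] p2 [ 498. -249.   95.] p98 [ 516. -201.  102.]
     top n 95 [ 507.6 -224.5] dir deg 83.6 len 52.0 mid [ 507.7 -223.9] z 99.0 width sd 4.7
top red [383. 273.] 246 med [ 510. -146.   96.] p2 [ 466. -153.   39.] p98 [ 556. -140.  102.]
     top n 158 [ 510.6 -147.1] dir deg -5.4 len 95.0 mid [ 511.2 -147.2] z 98.0 width sd 1.8
top red [156. 278.] 352 med [512. 314.  91.] p2 [471. 302.  33.] p98 [560. 322. 101.]
     top n 187 [515.2 313. ] dir deg -10.9 len 93.0 mid [515.6 312.9] z 97.0 width sd 2.1
top green [478. 280.] 302 med [ 489. -336.   96.] p2 [ 448. -342.   44.] p98 [ 537. -329.  102.]
     top n 195 [ 493.  -336.2] dir deg -5.8 len 93.0 mid [ 493.5 -336.2] z 98.0 width sd 2.3
top green [246. 292.] 130 med [482. 126.  98.] p2 [436. 116.  94.] p98 [522. 134. 103.]
     top n 129 [480.6 125.5] dir deg -11.0 len 92.0 mid [479.8 125.6] z 98.0 width sd 2.0
top blue [414. 274.] 722 med [ 506. -206.   97.] p2 [ 491. -255.   88.] p98 [ 522. -157.  102.]
     top n 699 [ 505.9 -206.2] dir deg 84.3 len 103.0 mid [ 505.9 -206.4] z 97.0 width sd 7.7
top yellow [212. 286.] 633 med [493. 194.  97.] p2 [475. 146.  92.] p98 [511. 242. 102.]
     top n 625 [492.8 194.5] dir deg 79.0 len 103.0 mid [492.9 195. ] z 97.0 width sd 7.6
```

move_arm([
  [0.48,0.14,0,0,0,1,0],
  [0.48,0.14,0,0,0,1,0],
  [0.48,0.14,0,0,0,1,0],
  [0.48,0.14,0,0,0,1,0],
  [0.48,0.14,0,0,0,1,0],
  [0.48,0.14,0,0,0,1,0],
  [0.48,0.14,0,0,0,1,0],
  [0.48,0.14,0,0,0,1,0],
  [0.48,0.14,0,0,0,1,0],
  [0.48,0.14,0,0,0,1,0],
  [0.48,0.14,0,0,0,1,0],
  [0.48,0.14,0,0,0,1,0],
], squeeze=30)

```text
time: 1.6
tcp_pos: [498.6, -397.9, 242.0]
orientation: [-0.003, 0.994, -0.106, -0.006]
contact_force: [1.0, -0.4, 0.6]
finger_gap: -0.001
```

move_arm([
  [-0.16,-0.05,-0.5,0,0,0.7,0],
  [0,0,-0.6,0,0,0.6,0],
  [0,0,-0.6,0,0,0,0],
  [0,0,-0.6,0,0,0,0],
  [0,0,-0.5,0,0,0,0],
  [0,0,0,0,0,0,0],
])

```text
time: 2.35
tcp_pos: [489.9, -397.9, 66.2]
orientation: [-0.004, 0.999, -0.045, -0.007]
contact_force: [-0.8, 0.5, 0.3]
finger_gap: -0.0
```

```bash
python3 - <<'E'
from h import *
from plant import ctrl
print({k:np.round(v,3) for k,v in ctrl.read_state().items() if k in('time','tcp_pos','orientation','contact_force','joint_pos')})
ims=[]
for n in ("scene","wrist"):
    p,d=ctrl.read_camera(n); cv2.imwrite(f"pics/{n}1.png",p[:,:,::-1])
E
```

```text
{'time': np.float64(2.35), 'joint_pos': array([-0.801,  0.721,  1.408, -0.005,  1.029, -0.708]), 'tcp_pos': array([ 489.94 , -397.925,   66.208]), 'orientation': array([-0.004,  0.999, -0.045, -0.007]), 'contact_force': array([-0.846,  0.548,  0.338])}
```

View pics/scene1.png

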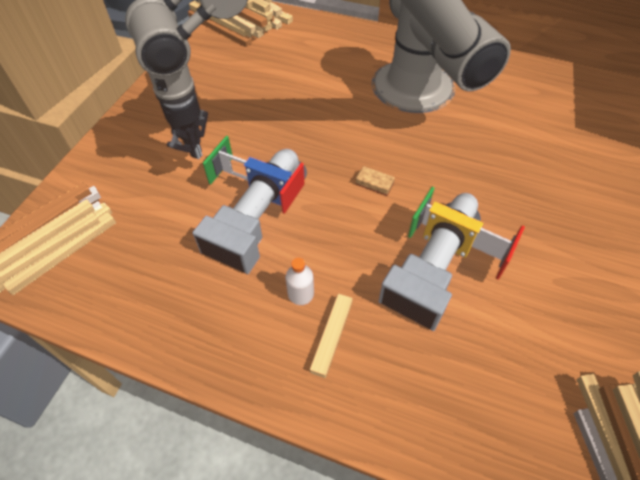

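View pics/wrist1.png

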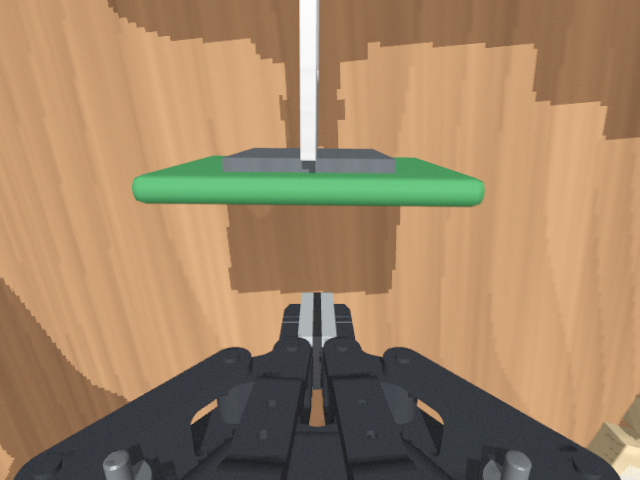

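```bash
python3 -c "
from plant import ctrl
print(ctrl.get_calibration('wrist'))"
```

```text
{'fovy': 67.81077035805006, 'cx': 316.7235467435647, 'cy': 240.2909684098231, 'k1': -0.011790158502283708, 'eye': array([ 498.88990725, -320.45291227,  193.87078895]), 'orientation': array([ 0.98689   , -0.15505582,  0.01200628, -0.04314703])}
```

move_arm([
  [0.03,0.3,0,0,0,0,0],
  [0.03,0.3,0,0,0,0,0],
  [0.02,0.2,0,0,0,0,0],
  [0.02,0.2,0,0,0,0,0],
  [0.02,0.2,0,0,0,0,0],
])

```text
time: 3.08
tcp_pos: [500.7, -324.7, 74.2]
orientation: [0.002, 0.999, -0.045, -0.002]
contact_force: [0.2, -2.3, -1.3]
finger_gap: 0.0
```

move_arm([
  [0,0.2,-0.05,0,0,0,0],
  [0,0.2,-0.05,0,0,0,0],
  [0,0.15,-0.05,0,0,0,0],
])

```text
time: 3.45
tcp_pos: [501.6, -290.0, 65.6]
orientation: [0.002, 0.999, -0.045, -0.001]
contact_force: [-0.1, -3.2, 1.7]
finger_gap: -0.0
```

move_arm([
  [0,0.08,0,0,0,0,0],
  [0,0.08,0,0,0,0,0],
])

```text
time: 3.7
tcp_pos: [501.7, -281.0, 65.3]
orientation: [0.004, 0.999, -0.045, -0.001]
contact_force: [-3.8, -23.4, -5.5]
finger_gap: -0.002
```

move_arm([
  [0,0.03,0,0,0,0,0],
  [0,0,0,0,0,0,0],
])

```text
time: 3.95
tcp_pos: [501.5, -281.5, 65.1]
orientation: [0.005, 0.999, -0.046, -0.0]
contact_force: [0.1, 0.3, -0.5]
finger_gap: -0.001
```

```bash
cat > look.py <<'E'
import sys
from h import *
from plant import ctrl
t=sys.argv[1]
for n in sys.argv[2:]:
    p,d=ctrl.read_camera(n); c=ctrl.get_calibration(n); cv2.imwrite(f"pics/{n}{t}.png",p[:,:,::-1])
    for k,m in masks(p).items():
        nl,lab,st,ce=cv2.connectedComponentsWithStats(m.astype(np.uint8))
        for i in range(1,nl):
            if st[i,4]<40: continue
            P,uv=pts(c,d,lab==i); P=P[P[:,2]>88]
            if len(P)<20: continue
            for g,o,yd in (('blue',(506,-206.5),(.0993,.995)),('yellow',(493,194.7),(.191,.982))):
                q=(P[:,:2]-o)
                if np.hypot(*q.mean(0))<160: print(n,k,g,'n',len(P),'gate y of top mid',np.median(q@np.array(yd)).round(1))
E
python3 look.py 2 top scene
```

```text
top red blue n 156 gate y of top mid 132.9
top red yellow n 198 gate y of top mid 119.9
top green yellow n 128 gate y of top mid -70.8
top blue blue n 466 gate y of top mid 16.1
top yellow yellow n 628 gate y of top mid -0.6
scene red blue n 169 gate y of top mid 138.4
scene red yellow n 110 gate y of top mid 123.9
scene blue blue n 339 gate y of top mid 0.4
```

The blue gate's red paddle now stands 133 mm from the frame centre, which is the fully open value. The yellow gate hasn't moved. Next I retreat, lift and cross over.

move_arm([
  [0,-0.5,0,0,0,0,0],
  [0,-0.6,0,0,0,0,0],
  [0,-0.2,0.5,0,0,0,0],
  [0,0,0.9,0,0,0,0],
  [0,0,0.9,0,0,0,0],
  [0,0,0.8,0,0,0,0],
  [0,0,0.1,0,0,0,0],
])

```text
time: 4.92
tcp_pos: [498.9, -354.6, 259.2]
orientation: [-0.001, 0.999, -0.044, -0.005]
contact_force: [0.5, -0.1, -0.9]
finger_gap: -0.001
```

move_arm([
  [0.03,0.9,0,0,0,-0.1,0],
  [0.03,0.9,0,0,0,-0.1,0],
  [0.03,0.9,0,0,0,-0.1,0],
  [0.03,0.9,0,0,0,-0.1,0],
  [0.03,0.9,0,0,0,-0.1,0],
  [0.03,0.9,0,0,0,-0.1,0],
  [0.03,0.9,0,0,0,-0.1,0],
  [0.03,0.9,0,0,0,-0.1,0],
  [0.03,0.9,0,0,0,-0.1,0],
  [0.03,0.9,0,0,0,-0.1,0],
  [0.03,0.9,0,0,0,-0.1,0],
  [0.03,0.9,0,0,0,-0.1,0],
])

```text
time: 6.42
tcp_pos: [508.4, 316.0, 244.2]
orientation: [-0.005, 0.995, -0.099, -0.02]
contact_force: [1.2, -0.2, 1.2]
finger_gap: -0.003
```

move_arm([
  [0.15,0.6,0,0,0,0,0],
  [0.15,0.5,0,0,0,0,0],
  [0.05,0,-0.4,0,0,0,0],
])

```text
time: 6.8
tcp_pos: [525.9, 389.3, 216.2]
orientation: [-0.004, 0.995, -0.096, -0.023]
contact_force: [-0.2, -0.7, -1.1]
finger_gap: 0.002
```

move_arm([
  [0,0,-0.7,0,0,0,0],
  [0,0,-0.7,0,0,0,0],
  [0,0,-0.7,0,0,0,0],
  [0,0,-0.35,0,0,0,0],
  [0,0,0,0,0,0,0],
])

```text
time: 7.42
tcp_pos: [517.7, 388.5, 55.0]
orientation: [0.001, 0.995, -0.094, -0.032]
contact_force: [-0.6, 0.1, -0.1]
finger_gap: 0.002
```

```bash
python3 look.py 3 top scene
```

```text
top red blue n 154 gate y of top mid 133.0
top red yellow n 194 gate y of top mid 119.9
top green blue n 176 gate y of top mid -56.6
top green yellow n 148 gate y of top mid -71.0
top blue blue n 703 gate y of top mid -0.2
top yellow yellow n 555 gate y of top mid -2.1
scene red blue n 174 gate y of top mid 138.4
scene red yellow n 89 gate y of top mid 123.9
scene blue blue n 256 gate y of top mid 5.9
```

View pics/scene3.png

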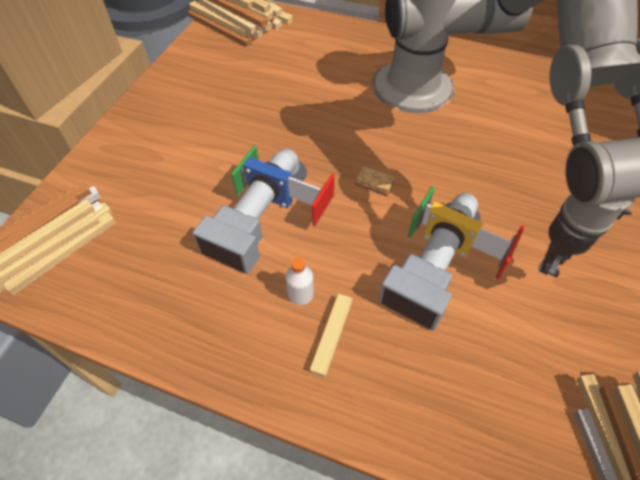

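The fingertips (550,268) are outside the red paddle (512,252), and the blue gate is open. Now I push toward the yellow gate's -y.

move_arm([
  [0.15,0,0.2,0,-0.35,0,0],
  [0,-0.3,0,0,-0.35,0,0],
  [-0.05,-0.4,0,0,0,0,0],
  [-0.04,-0.2,0,0,0,0,0],
  [-0.04,-0.2,0,0,0,0,0],
])

```text
time: 8.15
tcp_pos: [525.7, 324.9, 79.8]
orientation: [-0.008, 0.996, -0.093, 0.011]
contact_force: [-0.0, 3.7, -1.9]
finger_gap: 0.005
```

move_arm([
  [-0.08,-0.2,-0.08,0,0,0,0],
  [-0.06,-0.2,-0.07,0,0,0,0],
  [-0.05,-0.2,0,0,0,0,0],
  [-0.04,-0.15,0,0,0,0,0],
])

```text
time: 8.65
tcp_pos: [517.2, 282.3, 79.4]
orientation: [-0.014, 0.995, -0.093, 0.02]
contact_force: [2.5, 2.7, -1.8]
finger_gap: 0.0
```

move_arm([
  [-0.03,-0.12,-0.05,0,0,0,0],
  [-0.03,-0.1,0,0,0,0,0],
])

```text
time: 8.9
tcp_pos: [514.7, 269.2, 78.7]
orientation: [-0.016, 0.995, -0.093, 0.022]
contact_force: [1.4, 1.5, -0.0]
finger_gap: 0.001
```

move_arm([
  [-0.02,-0.08,0,0,0,0,0],
  [-0.02,-0.08,0,0,0,0,0],
])

```text
time: 9.15
tcp_pos: [514.5, 267.1, 79.2]
orientation: [-0.024, 0.995, -0.095, 0.025]
contact_force: [6.0, 35.3, -8.8]
finger_gap: 0.002
```

The force rose to 35 N, so the blade is at its stop. I hold briefly, then back off and check.

move_arm([
  [0,-0.02,0,0,0,0,0],
  [0,0,0,0,0,0,0],
  [0.05,0.5,0,0,0,0,0],
  [0.05,0.6,0,0,0,0,0],
  [0,0.2,0.5,0,0,0,0],
  [0,0,0.9,0,0,0,0],
  [0,0,0.9,0,0,0,0],
  [0,0,0.4,0,0,0,0],
  [0,0,0,0,0,0,0],
  [0,0,0,0,0,0,0],
])

```text
time: 10.4
tcp_pos: [515.2, 339.2, 235.2]
orientation: [-0.015, 0.995, -0.096, 0.015]
contact_force: [-0.1, 0.6, -0.9]
finger_gap: -0.001
```

```bash
python3 look.py 4 top scene
```

```text
top red blue n 154 gate y of top mid 133.0
top red yellow n 179 gate y of top mid 57.3
top green blue n 172 gate y of top mid -56.7
top green yellow n 178 gate y of top mid -132.9
top blue blue n 702 gate y of top mid 0.0
top yellow yellow n 553 gate y of top mid -1.0
scene red blue n 157 gate y of top mid 138.4
scene red yellow n 99 gate y of top mid 61.7
scene blue blue n 299 gate y of top mid 5.7
```

View pics/top4.png

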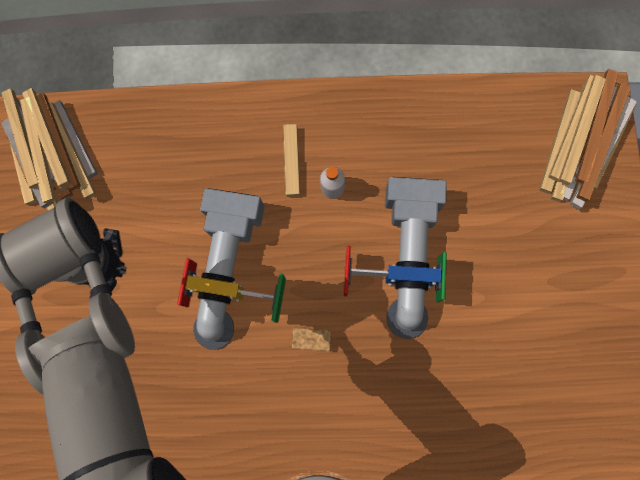

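View pics/scene4.png

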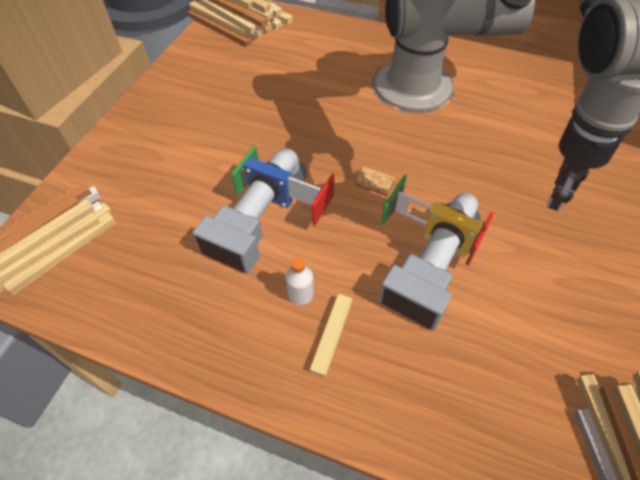

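The top view shows the blue gate open, with its green paddle (442,277) against the frame. The yellow gate is shut, with its red paddle (187,283) against the frame. The block (311,339), stick (291,160) and bottle (333,182) are where they started, and the arm is clear.

```bash
python3 -c "
from plant import ctrl
print(ctrl.job_done())"
```

```text
the job is handed in; nothing more can be done
None
```

I switched the extraction from the disc sander to the belt sander and handed the job in at about 10.5 s of the 43 s. No verdict was reported.

With the fingers shut, I pushed the blue gate's green paddle in until the blade hit its stop (about 23 N), and a top view showed it fully open. I then crossed above everything, pushed the yellow gate's red paddle in to its stop (about 35 N), backed off and lifted clear.

| Last check (top camera) | Measured from frame centre | Expected |
|---|---|---|
| Blue gate's red paddle, open | 133.0 mm | 133 mm |
| Blue gate's green paddle, open | 56.7 mm | 58 mm |
| Yellow gate's red paddle, shut | 57.3 mm | 58 mm |
| Yellow gate's green paddle, shut | 132.9 mm | 133 mm |

- **Bystanders:** the block, stick and bottle look unmoved in the pictures. I compared them by eye and did not measure their positions.
- **Camera disagreement:** the scene camera read the red paddles 4 to 5 mm farther out than the top camera. That offset was much the same before and after the pushes (about 4 mm), so I put it down to camera bias.
- **Tool drift:** the tool rose up to about 14 mm above the planned 65 mm height while pushing the yellow paddle. By the stated geometry its tips stayed on the paddle's outer face.

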